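Close the tomato slicer for storage past its spring stop

TASK

Close the tomato slicer so that its blades are covered: with the fingertips press down the spring strip in its bed, just behind the pusher, and while you keep the strip held down push the pusher along its rails, over the stop nose and into the blade frame as far as it goes; then let go and move clear, so that the stop springs back up under the pusher and locks it in. Only press and push: the pusher must stay down on its rails, and the dish, tin, tongs, bowl and jars round it stay where they are.

Things in the scene. Friction and masses are not known exactly. Their poses are not given: they have to be found in the camera images.
- slicer: bare aluminium tomato slicer, 275 x 90 mm, stuck by 4 suction feet to the wooden board over the hob; it does not move. Origin on the board top, centre line, under the stop nose's rear face; x = closing way of the pusher, z up; reaches from x -170 to +105 mm. Two rails run lengthwise, tops at z 30 mm; open channel between them 46 mm wide, floor at z 9 mm; guide walls outside them up to z 42 mm
- end_stop (a point): where the pusher's travel ends: x = 72 mm on the slicer's centre line, at rail height (z 30 mm). Just behind it, at x = 76 to 92 mm, the upright blade frame stands across the slicer, 92 mm high, with nine thin upright blades
- pusher: loose cast aluminium sled, 85 mm long, 68 wide, 50 high, about 0.7 kg, with white ribs reaching 25 mm further forward. It stands on the rails with 2 mm side play between the guide walls; to be slid only. Origin at the foot of its rear face, centre line, on the rail tops; x forward, z up. Its x in the slicer's frame: -116 to -90 mm at the start, about -14 mm fully home
- push_face (a point): middle of the pusher's flat upright rear face (68 mm wide, from 2 to 50 mm above the rail tops), 25 mm above the rail tops; x is the closing way. Push here. The smooth sled takes 2 to 4 N to slide, much more is felt only when it meets the raised nose or the end stop
- keel_front (a point): front end of the keel under the pusher, 85.5 mm ahead of its rear face, at rail-top height. The keel is 60 mm long; it meets the raised stop nose when the pusher's x in the slicer's frame is -85.5 mm. Behind the keel is a 15 mm long pocket into which the nose can rise once that x exceeds -17.5 mm
- catch (a joint): how far the spring stop is pressed down, m: 0 = up, 0.014 = at its lower limit. The stop is a flat steel strip lying in the channel between the rails, with a nose at its front end; all of it goes straight down together wherever it is pressed. The pusher passes the nose when the strip is down 8 mm or more; aim for 11 mm. Light springs: 1 N at the top, 3 N at the bottom
- strip_end (a point): middle of the strip's rear end, on its top (dark cross ridges near it); 155 mm behind the slicer's origin, 28 mm above it when up. The strip is 36 mm wide and runs from here forward, under the pusher, to the nose. Shut fingertips fit in the channel, can hold the strip down behind the pusher, slide along it and push the pusher's rear face at the same time
- catch_nose (a point): middle of the top of the stop nose, 10 mm above the strip; 4 mm ahead of the slicer's origin, 38 mm above it when up; the nose is 8 mm long, 28 mm wide
- dish: bystander: small dark oval dish, 65 x 118 x 17 mm, at the slicer's outlet; origin under its centre
- tin: bystander: round green tin with lid, 66 mm wide, 45 mm high, on the left of the slicer; origin under its centre
- tongs: bystander: bamboo tongs, 157 x 26 x 13 mm, lying on the right of the slicer; origin under the middle
- shell_bowl: bystander: thin pale bowl, 75 mm wide, 28 mm high, near the front left of the board; origin under its centre
- jar: bystander: glass jar of pebbles with clip lid, 75 mm wide, 132 mm high, at the back left of the board; origin under its centre
- low_jar: bystander: low glass jar of pebbles with clip lid, 72 mm wide, 85 mm high, at the right of the board; origin under its centre
Things that resemble listed ones, but are neither listed nor needed, are in the scene too. What is shaped like the pusher but turquoise is not meant.

How it is judged:
On the way, in this order (a step that is already met when the one before it is completed fails the run):
1. the fingers hold the strip down (8.5 mm or more) while the pusher is still in front of the nose (value of joint catch above 0.0085 m and contact force between the fingers and catch above 0.3 N and x of pusher in the frame of slicer below -0.083 m), for 0.1 s.
2. the pusher slides over the nose while the fingers still hold the strip down (value of joint catch above 0.0075 m and contact force between the fingers and catch above 0.3 N and x of pusher in the frame of slicer between -0.07 and -0.025 m), for 0.1 s.
At the end, for the whole second after the job is handed in: the pusher stands level on its rails, home against the end stop (its rear face 10 to 18 mm behind the slicer's origin) and at rest, and the spring stop has risen again to within 2 mm of its top, its nose locked in the pocket behind the keel (x of pusher in the frame of slicer between -0.018 and -0.01 m and z of pusher in the frame of slicer between 0.027 and 0.033 m and angle between pusher's own z axis and vertical below 0.06 rad and value of joint catch below 0.002 m and linear speed of pusher below 0.01 m/s); the robot touches nothing.
It fails at once if the pusher is lifted or tipped off its rails (z of pusher in the frame of slicer above 0.038 m or angle between pusher's own z axis and vertical above 0.15 rad).
It fails at once if a bystander is moved by more than 20 mm (distance of any of dish, tin, tongs, shell_bowl, jar, low_jar from where it was at the start of the episode above 0.02 m).
It also fails if it takes over 32 s, if anything falls off the work surface, if the arm or the gripper's body presses on something with over 40 N, if the wrist force passes 120 N, or if a joint passes its speed limit or range.

ROBOT

A 7-joint arm with a two-finger parallel gripper is mounted at the origin on a cart in front of the work surface, level with it; the furniture and walls round the work are solid. World frame = base frame: x ahead of the robot, y to its left, z up, the work surface at z = 0. Lengths are in m, angles in rad, forces in N, time in s.
With the tool pointing down it reaches from about 0.4 to 0.875 m from the base axis. Payload 6.5 kg.
Tool frame: the origin (TCP) lies between the finger pads; the fingertips stand 8 mm ahead of it and the grasp point (between the pads) lies 11 mm behind it (manip.nose_length is the distance from the TCP to the fingertips, in m); z points along the fingers, y is the line along which they close (so a half turn about z gives the same grasp; the last joint's range is limited). The gripper opens to 85 mm and grips with 20 to 120 N. Pads are 22 mm wide; open, the fingers measure 114 mm over their backs; the gripper's body (76 mm by 85 mm) begins 54 mm behind the grasp point. The pads swing forward as they close: fully open they stand 13 mm farther back than shut.
Start: joints at [1.268, 0.536, -0.004, 1.538, 0.003, 1.067, -0.071], TCP at [0.152, -0.632, 0.239] pointing down, gripper open.
Joint ranges: [-2.7, 2.7], [-0.37, 2.16], [-1.27, 1.26], [0.24, 2.4], [-1.31, 4.45], [0.19, 1.91], [-2.76, 2.76]. Speed limits (rad/s): [2.39, 2.39, 3.14, 3.14, 3.14, 3.14, 3.14].

INTERFACE

Orientations are given as a unit quaternion [x, y, z, w].
In Python, from bench import manip gives the robot as it stands.
- The arm moves only by the tool drive_tool, never from a script. Its argument "steps" is a list of rows, each an object with "grip": the closure, from 0 (fully open) to 1 (shut); "travel": the shift along the tool's x, y, z in units of 25 cm (1.0 is 25 cm), a list of three; "rot": the turn, a rotation vector about the tool's x, y, z in units of 360 degrees (1.0 is 360 degrees), a list of three. A call has 1 to 5 rows; each row shifts and turns the commanded pose from where the row before left it, along the tool's axes as they then stand; what a row does not reach is not made up. A row lasts 1/12 s, in which the tool goes at most 41.7 mm and 7.16 degrees, less where a joint would pass 70% of its speed; a pose out of reach is approached as far as the arm can. A call with a number of a shift or a turn outside -1 to 1 is refused whole. A call with a gripper value outside its range is refused whole. The fingers move at their own pace and stop on an object; "grip_force" is the grip in N (left out, the last holds). Time passes only in rows, so rows that do not move let the fingers close. It gives the time, the measured TCP pose, the force, the opening and the grip force at its end, in the units of the state.
- manip.get_state(): the state, without advancing time (a new reading comes with each control period).
- manip.get_image(name): name is "side" or "top" or "wrist"; returns a dict with "pixels" (480x640x3 uint8, red, green, blue), "z_map" (480x640 float32, m along the optical axis (not along the pixel's ray), 0 where there is no reading), "fx", "fy", "cx", "cy" (pixels), "pose" (4x4, takes a point from camera to world coordinates). Camera axes: x right, y down, z forward; pixel columns grow to the right and rows downward; lengths in m; the calibration is good to about 2 mm. A picture is of the moment at which its call begins.
- manip.sign_off(): hands the job in; it is judged then, once.
The state is a dict: "t": time; "q": joint angles; "qvel": joint speeds; "joint_torque": joint torques, N m; "position": TCP position; "tcp_rot": TCP orientation; "ft_force": force on the tool from outside, world axes, zero at the start; "wrist_torque": the same for the moment, N m; "width": opening from 0.0 (shut) to 1.0 (fully open); "finger_force": force on a finger pad.
Only numpy, scipy, OpenCV 4.12 (cv2) and the standard library are available. Lean on these libraries where they do the work, as an engineer would, in place of code of your own. Each camera call takes 0.05 s, during which the arm holds its last target. There are 200 camera calls.

## Working session

There is one attempt and no reset: what is moved stays moved. The work goes in short steps, Python scripts to look and compute and a tool call to move; the robot and the scene stay as the last step left them, time stands still between calls to the robot, and variables do not carry over. Pictures are saved under pics/ and viewed, at most 10 in all, crops included, and the job is handed in when it is done.

Besides the shell and the picture viewer there is one more tool, called after ">>>" in YAML: its name, and indented under it one key for each argument. drive_tool: Moves the arm, as the interface text tells. Its arguments: {"type":"object","properties":{"steps":{"type":"array","items":{"type":"object","properties":{"grip":{"type":"number"},"travel":{"type":"array","items":{"type":"number"}},"rot":{"type":"array","items":{"type":"number"}}}}},"grip_force":{"type":"number"}},"required":["steps"]}

```bash
mkdir -p pics; cat > h.py <<'E'
import numpy as np, cv2, pickle
from bench import manip
def snap(n,f):
    d=manip.get_image(n); pickle.dump(d,open(f'{f}.pkl','wb')); cv2.imwrite(f'pics/{f}.png',d['pixels'][:,:,::-1]); return d
def p3(d,u,v,z=None,r=1):
    if z is None:
        w=d['z_map'][v-r:v+r+1,u-r:u+r+1]; z=np.median(w[w>0])
    c=np.array([(u-d['cx'])/d['fx']*z,(v-d['cy'])/d['fy']*z,z,1]); return (d['pose']@c)[:3]
def load(f): return pickle.load(open(f'{f}.pkl','rb'))
E
python3 - <<'E'
from h import *
for n in('top','side'): snap(n,n+'0')
s=manip.get_state(); print(s, manip.nose_length)
E
```

```text
{'t': 0.1, 'q': array([ 1.26781251,  0.53713842, -0.00443504,  1.53875986,  0.00263966,
        1.06728263, -0.07119116]), 'qvel': array([-5.51847918e-04, -1.13739516e-03,  7.63065438e-04, -7.48062436e-05,
       -1.81869757e-03,  1.12992470e-03,  1.63667097e-04]), 'joint_torque': array([ 4.15111004e-03, -5.84565318e+01,  1.05241735e+00, -2.59776306e+01,
        1.25827550e-02,  4.56485126e-03, -1.78697394e-05]), 'position': array([ 0.15232111, -0.63133625,  0.23847525]), 'tcp_rot': array([ 9.92993843e-01,  1.18163453e-01, -1.69147119e-04, -7.73229425e-04]), 'ft_force': array([-0.16896884,  0.46174199,  0.17349376]), 'wrist_torque': array([ 0.01900885,  0.03281664, -0.01677705]), 'finger_force': 0.0, 'width': 0.9969677505112263} 0.008
```

View pics/top0.png

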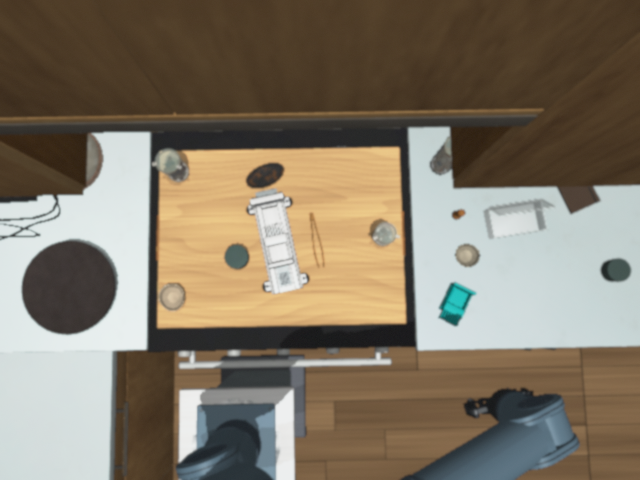

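View pics/side0.png

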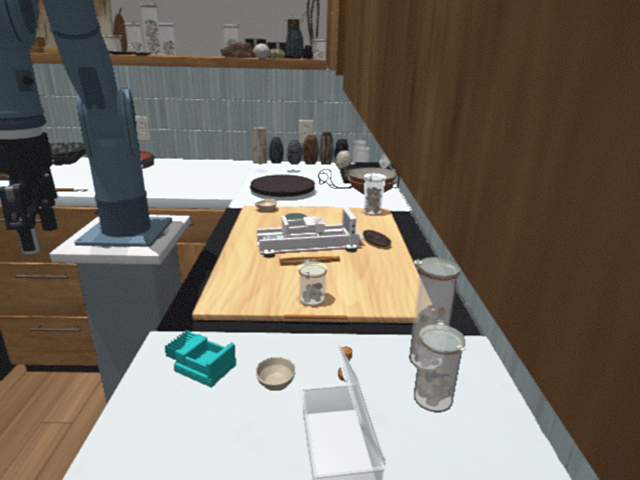

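The top view shows the slicer on the board, from its rear end near (286,285) to the blade frame near (268,203). The dish is at (265,175), the tin at (237,257) and the tongs at (317,240). Two things could be taken for the pusher: the aluminium sled at (277,245) in the slicer, and the turquoise one at (457,303) on the right counter. I choose the aluminium one and check it in a close crop.

```bash
python3 - <<'E'
from h import *
d=load('top0'); im=d['pixels'][185:300,225:330,::-1]
cv2.imwrite('pics/c0.png',cv2.resize(im,None,fx=5,fy=5,interpolation=cv2.INTER_CUBIC))
for u,v in [(268,203),(262,195),(286,283),(272,225),(278,245),(283,270),(200,200)]: print(u,v,p3(d,u,v).round(3))
print(d['fx'],d['pose'].round(3))
E
```

```text
268 203 [ 0.664 -0.099  0.06 ]
262 195 [ 0.69  -0.081  0.046]
286 283 [ 0.44  -0.146  0.048]
272 225 [ 0.606 -0.108  0.029]
278 245 [ 0.544 -0.126  0.068]
283 270 [ 0.476 -0.138  0.049]
200 200 [0.684 0.1   0.019]
559.4131636144192 [[-0.02  -0.992  0.123  0.374]
 [-1.     0.019 -0.008 -0.218]
 [ 0.005 -0.123 -0.992  1.606]
 [ 0.     0.     0.     1.   ]]
```

View pics/c0.png

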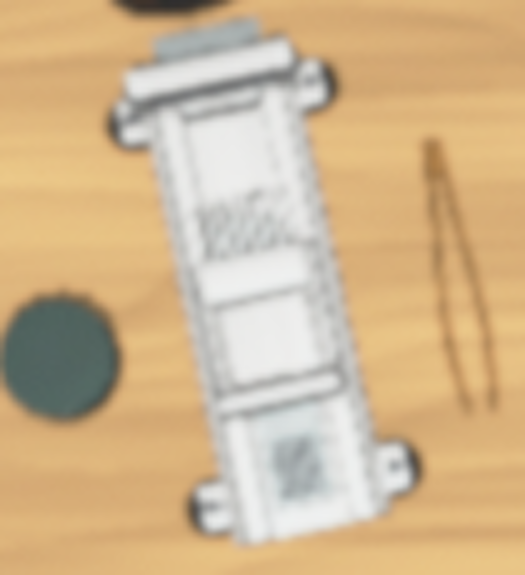

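The crop confirms the choice. The bare sled sits on the rails with its rear face at crop row ~398. The strip behind it has dark ridges at crop (298,465), and the blade frame is at crop (210,70). I'll set out for a hover with the fingers shut.

>>> drive_tool:
  steps:
    - {"grip": 1, "travel": [0.1, -0.1, 0]}
    - {"grip": 1, "travel": [0.1, -0.1, 0]}
    - {"grip": 1, "travel": [0.1, -0.1, 0]}
    - {"grip": 1, "travel": [0.1, -0.1, 0]}
    - {"grip": 1, "travel": [0.1, -0.1, 0]}

```text
$.steps[0]: bad value
```

>>> drive_tool:
  steps:
    - {"grip": 1, "travel": [0.1, -0.1, 0]}
    - {"grip": 1, "travel": [0.1, -0.1, 0]}
    - {"grip": 1, "travel": [0.1, -0.1, 0]}
    - {"grip": 1, "travel": [0.1, -0.1, 0]}
    - {"grip": 1, "travel": [0.1, -0.1, 0]}

```text
$.steps[0]: bad value
```

>>> drive_tool:
  steps:
    - {"grip": 1, "travel": [0.1, -0.1, 0]}
    - {"grip": 1, "travel": [0.1, -0.1, 0]}
    - {"grip": 1, "travel": [0.1, -0.1, 0]}
    - {"grip": 1, "travel": [0, 0, 0]}
    - {"grip": 1, "travel": [0, 0, 0]}

```text
$.steps[0]: bad value
```

Probably `rot` has to be given in every row.

>>> drive_tool:
  steps:
    - {"grip": 1, "travel": [0.1, -0.1, 0], "rot": [0, 0, 0]}
    - {"grip": 1, "travel": [0.1, -0.1, 0], "rot": [0, 0, 0]}
    - {"grip": 1, "travel": [0.1, -0.1, 0], "rot": [0, 0, 0]}
    - {"grip": 1, "travel": [0.1, -0.1, 0], "rot": [0, 0, 0]}
    - {"grip": 1, "travel": [0.1, -0.1, 0], "rot": [0, 0, 0]}

```text
t: 0.52
position: [0.2451, -0.4792, 0.2389]
tcp_rot: [0.993, 0.118, -0.0, -0.0]
ft_force: [1.2, 0.0, -0.0]
width: 0.297
finger_force: 0.0
```

>>> drive_tool:
  steps:
    - {"grip": 1, "travel": [0.1, -0.1, 0], "rot": [0, 0, 0]}
    - {"grip": 1, "travel": [0.1, -0.1, 0], "rot": [0, 0, 0]}
    - {"grip": 1, "travel": [0.1, -0.1, 0], "rot": [0, 0, 0]}
    - {"grip": 1, "travel": [0.1, -0.1, 0], "rot": [0, 0, 0]}
    - {"grip": 1, "travel": [0.1, -0.1, 0], "rot": [0, 0, 0]}

```text
t: 0.93
position: [0.3372, -0.3285, 0.2391]
tcp_rot: [0.993, 0.118, -0.0, -0.0]
ft_force: [0.1, -0.1, -0.3]
width: 0.002
finger_force: 0.0
```

>>> drive_tool:
  steps:
    - {"grip": 1, "travel": [0.1, -0.1, 0], "rot": [0, 0, 0]}
    - {"grip": 1, "travel": [0.1, -0.1, 0], "rot": [0, 0, 0]}
    - {"grip": 1, "travel": [0.1, -0.1, 0], "rot": [0, 0, 0]}
    - {"grip": 1, "travel": [0.1, -0.1, 0], "rot": [0, 0, 0]}
    - {"grip": 1, "travel": [0, 0, 0], "rot": [0, 0, 0]}

```text
t: 1.35
position: [0.4141, -0.2028, 0.2394]
tcp_rot: [0.992, 0.123, 0.001, -0.001]
ft_force: [0.5, 0.3, -0.0]
width: -0.002
finger_force: 0.0
```

```bash
python3 - <<'E'
from h import *
d=snap('wrist','w0'); s=manip.get_state(); print(s['t'],s['position'],s['tcp_rot'],d['pose'].round(3),d['fx'])
E
```

```text
1.4 [ 0.41229443 -0.20604554  0.23925913] [ 9.92573870e-01  1.21641652e-01  3.55384587e-04 -5.42890888e-04] [[ 0.243 -0.925 -0.291  0.489]
 [-0.97  -0.233 -0.07  -0.185]
 [-0.003  0.3   -0.954  0.374]
 [ 0.     0.     0.     1.   ]] 387.9722940383109
```

View pics/w0.png

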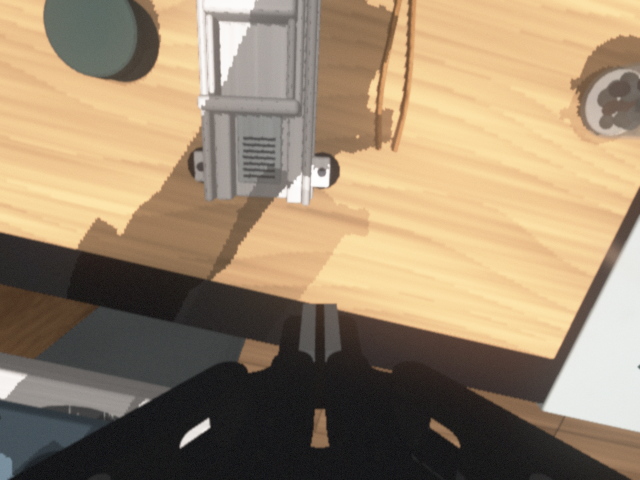

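The wrist view shows the slicer's rear end at rows 190–200, columns 205–313, and the ridges at (259,158). The pusher's rear top edge is at row ~105 and the fingers at (320,330). I'll enlarge the crop and measure.

```bash
python3 - <<'E'
from h import *
d=load('w0'); im=d['pixels'][70:220,170:350,::-1]
cv2.imwrite('pics/c1.png',cv2.resize(im,None,fx=4,fy=4,interpolation=cv2.INTER_CUBIC))
for v in (150,185):
  print(v,[(u,*(p3(d,u,v,r=0)*1000).round().astype(int)) for u in range(198,322,4)])
print([(v,*(p3(d,258,v,r=0)*1000).round().astype(int)) for v in range(90,210,3)])
E
```

```text
150 [(198, np.int64(444), np.int64(-86), np.int64(23)), (202, np.int64(445), np.int64(-89), np.int64(25)), (206, np.int64(451), np.int64(-103), np.int64(62)), (210, np.int64(451), np.int64(-105), np.int64(58)), (214, np.int64(451), np.int64(-106), np.int64(49)), (218, np.int64(452), np.int64(-109), np.int64(49)), (222, np.int64(452), np.int64(-112), np.int64(49)), (226, np.int64(453), np.int64(-115), np.int64(49)), (230, np.int64(454), np.int64(-118), np.int64(50)), (234, np.int64(453), np.int64(-118), np.int64(34)), (238, np.int64(455), np.int64(-124), np.int64(47)), (242, np.int64(456), np.int64(-127), np.int64(47)), (246, np.int64(457), np.int64(-131), np.int64(48)), (250, np.int64(458), np.int64(-134), np.int64(49)), (254, np.int64(459), np.int64(-137), np.int64(47)), (258, np.int64(459), np.int64(-140), np.int64(48)), (262, np.int64(460), np.int64(-143), np.int64(46)), (266, np.int64(461), np.int64(-146), np.int64(47)), (270, np.int64(462), np.int64(-150), np.int64(49)), (274, np.int64(463), np.int64(-153), np.int64(47)), (278, np.int64(463), np.int64(-156), np.int64(46)), (282,
[... 1578 characters left out ...]
 np.int64(-160), np.int64(27)), (282, np.int64(433), np.int64(-164), np.int64(28)), (286, np.int64(434), np.int64(-167), np.int64(28)), (290, np.int64(438), np.int64(-172), np.int64(48)), (294, np.int64(439), np.int64(-175), np.int64(49)), (298, np.int64(440), np.int64(-178), np.int64(49)), (302, np.int64(442), np.int64(-182), np.int64(61)), (306, np.int64(443), np.int64(-185), np.int64(61)), (310, np.int64(443), np.int64(-188), np.int64(55)), (314, np.int64(441), np.int64(-191), np.int64(32)), (318, np.int64(442), np.int64(-195), np.int64(32))]
  return _methods._mean(a, axis=axis, dtype=dtype,
  ret = ret.dtype.type(ret / rcount)
<stdin>:6: RuntimeWarning: invalid value encountered in cast
```

View pics/c1.png

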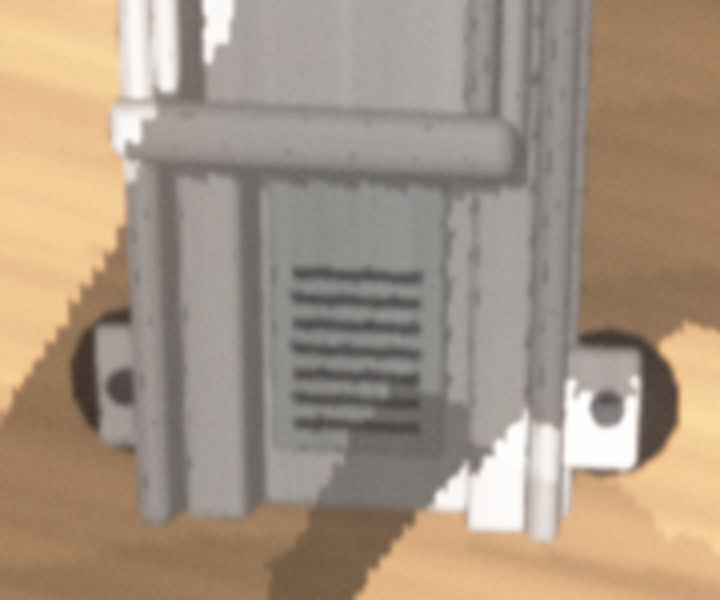

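```bash
python3 - <<'E'
from h import *
for f,zs in (('w0',(.056,.066)),('top0',(.035,.075))):
    d=load(f); Z=d['z_map']; v,u=np.nonzero(Z); z=Z[v,u]
    P=(d['pose']@np.array([(u-d['cx'])/d['fx']*z,(v-d['cy'])/d['fy']*z,z,0*z+1]))[:3].T
    P=P[(P[:,2]>zs[0])&(P[:,2]<zs[1])&(P[:,0]>.41)&(P[:,0]<.75)]
    o=np.array([.4345,-.146]); yw=.2
    for it in range(5):
        c,s=np.cos(yw),np.sin(yw); q=(P[:,:2]-o)@np.array([[c,-s],[s,c]])
        k=(abs(q[:,1])<.048)&(q[:,0]>-.02)&(q[:,0]<.2)
        bins=np.arange(-.015,.2,.008); r=[]
        for b in bins:
            y=q[k&(abs(q[:,0]-b)<.004),1]
            if len(y)>5: r.append((b,y.min(),y.max()))
        r=np.array(r); L=np.polyfit(r[:,0],r[:,1],1); R=np.polyfit(r[:,0],r[:,2],1)
        m=(L+R)/2; yw+=m[0]; o=o+np.array([-s,c])*m[1]
    print(f,yw,L,R,o,r[::5].round(3).tolist())
E
```

```text
w0 0.19960851508909644 [-0.00133308 -0.04267844] [0.00133308 0.04267844] [ 0.43447719 -0.14588747] [[-0.015, -0.043, 0.042], [0.025, -0.043, 0.043], [0.065, -0.043, 0.043], [0.105, -0.043, 0.042]]
top0 0.19642633491834058 [ 0.00878306 -0.0437456 ] [-0.00533634  0.04325147] [ 0.43454819 -0.14624661] [[-0.015, -0.043, 0.041], [0.025, -0.047, 0.045], [0.065, -0.043, 0.042], [0.105, -0.043, 0.042], [0.145, -0.043, 0.042], [0.185, -0.042, 0.043]]
```

>>> drive_tool:
  steps:
    - {"grip": 1, "travel": [0, 0, 0], "rot": [0, 0, 0.007]}
    - {"grip": 1, "travel": [0.112, -0.109, 0], "rot": [0, 0, 0]}
    - {"grip": 1, "travel": [0.112, -0.109, 0], "rot": [0, 0, 0]}
    - {"grip": 1, "travel": [0, 0, 0.1], "rot": [0, 0, 0]}
    - {"grip": 1, "travel": [0, 0, 0.1], "rot": [0, 0, 0]}

```text
t: 1.82
position: [0.4571, -0.1445, 0.1897]
tcp_rot: [0.995, 0.098, 0.002, 0.001]
ft_force: [0.6, -0.5, -0.3]
width: -0.001
finger_force: 0.0
```

>>> drive_tool:
  steps:
    - {"grip": 1, "travel": [0, 0, 0.1], "rot": [0, 0, 0]}
    - {"grip": 1, "travel": [0, 0, 0.1], "rot": [0, 0, 0]}
    - {"grip": 1, "travel": [0, 0, 0.1], "rot": [0, 0, 0]}
    - {"grip": 1, "travel": [0, 0, 0.1], "rot": [0, 0, 0]}
    - {"grip": 1, "travel": [0, 0, 0], "rot": [0, 0, 0]}

```text
t: 2.23
position: [0.4514, -0.1457, 0.0854]
tcp_rot: [0.995, 0.096, -0.004, -0.001]
ft_force: [-1.1, 0.0, -0.0]
width: -0.003
finger_force: 0.0
```

>>> drive_tool:
  steps:
    - {"grip": 1, "travel": [0, 0, 0], "rot": [0, 0, 0]}
    - {"grip": 1, "travel": [0, 0, 0], "rot": [0, 0, 0]}
    - {"grip": 1, "travel": [0, 0, 0], "rot": [0, 0, 0]}

```text
t: 2.48
position: [0.4561, -0.146, 0.0908]
tcp_rot: [0.995, 0.096, 0.001, 0.001]
ft_force: [0.9, 0.4, 0.1]
width: -0.002
finger_force: 0.0
```

```bash
python3 - <<'E'
from h import *
d=snap('wrist','w1'); s=manip.get_state(); print(s['t'],s['position'],s['tcp_rot'],s['ft_force'])
R=np.array([np.cos(.2),np.sin(.2)]); e=s['position'][:2]-[.4345,-.146]; print('slicer x,y',e@R-.155,e@[-R[1],R[0]])
E
```

```text
2.5333 [ 0.45612756 -0.14590821  0.09075034] [9.95380104e-01 9.60031207e-02 1.22492023e-03 5.90624239e-04] [ 0.46479962 -0.14667186  0.42515582]
slicer x,y -0.13378531582076195 -0.004206774810706893
```

View pics/w1.png

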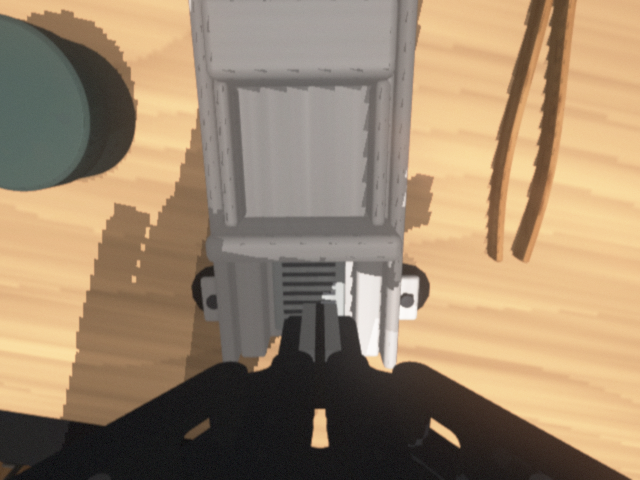

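The wrist view shows the fingers (320,330) over the strip and the ridges at (308,285), with the pusher's rear edge at row ~258. The fingers sit about 4 mm to the right of the centre line. I'll correct that and press.

>>> drive_tool:
  steps:
    - {"grip": 1, "travel": [0, -0.016, 0.02], "rot": [0, 0, -0.001]}
    - {"grip": 1, "travel": [0, 0, 0.03], "rot": [0, 0, 0]}
    - {"grip": 1, "travel": [0, 0, 0.03], "rot": [0, 0, 0]}
    - {"grip": 1, "travel": [0, 0, 0.03], "rot": [0, 0, 0]}
    - {"grip": 1, "travel": [0, 0, 0.02], "rot": [0, 0, 0]}

```text
t: 2.95
position: [0.4538, -0.1412, 0.0556]
tcp_rot: [0.995, 0.099, -0.001, -0.0]
ft_force: [0.2, -1.4, 1.2]
width: 0.002
finger_force: 0.6
```

>>> drive_tool:
  steps:
    - {"grip": 1, "travel": [0, 0, 0], "rot": [0, 0, 0]}
    - {"grip": 1, "travel": [0, 0, 0], "rot": [0, 0, 0]}
    - {"grip": 1, "travel": [0, 0, 0], "rot": [0, 0, 0]}

```text
t: 3.2
position: [0.4544, -0.1414, 0.0568]
tcp_rot: [0.995, 0.099, -0.0, -0.0]
ft_force: [-0.3, -1.0, 0.2]
width: -0.001
finger_force: 0.0
```

>>> drive_tool:
  steps:
    - {"grip": 1, "travel": [0, 0, 0.012], "rot": [0, 0, 0]}
    - {"grip": 1, "travel": [0, 0, 0.013], "rot": [0, 0, 0]}
    - {"grip": 1, "travel": [0, 0, 0.013], "rot": [0, 0, 0]}
    - {"grip": 1, "travel": [0, 0, 0.012], "rot": [0, 0, 0]}
    - {"grip": 1, "travel": [0, 0, 0], "rot": [0, 0, 0]}

```text
t: 3.62
position: [0.4547, -0.1414, 0.0439]
tcp_rot: [0.995, 0.099, 0.0, 0.0]
ft_force: [0.8, 0.1, 3.3]
width: -0.004
finger_force: 1.5
```

>>> drive_tool:
  steps:
    - {"grip": 1, "travel": [0, 0, 0], "rot": [0, 0, 0]}
    - {"grip": 1, "travel": [0, 0, 0], "rot": [0, 0, 0]}
    - {"grip": 1, "travel": [0, 0, 0], "rot": [0, 0, 0]}

```text
t: 3.87
position: [0.4547, -0.1414, 0.0445]
tcp_rot: [0.995, 0.099, 0.0, 0.0]
ft_force: [0.9, -1.0, 2.7]
width: 0.004
finger_force: 1.4
```

```bash
python3 - <<'E'
from h import *
d=snap('wrist','w2'); s=manip.get_state(); print(s['t'],s['position'],s['tcp_rot'],s['ft_force'])
R=np.array([np.cos(.2),np.sin(.2)]); e=s['position'][:2]-[.4345,-.146]; print('slicer x,y',e@R-.155,e@[-R[1],R[0]])
a=load('w1')
for q,nm in((a,'w1'),(d,'w2')):
  Z=q['z_map']; v,u=np.nonzero(Z); z=Z[v,u]
  P=(q['pose']@np.array([(u-q['cx'])/q['fx']*z,(v-q['cy'])/q['fy']*z,z,0*z+1]))[:3].T-[.4345,-.146,.0195]
  x=P[:,0]*R[0]+P[:,1]*R[1]-.155; y=-P[:,0]*R[1]+P[:,1]*R[0]; zz=P[:,2]
  k=(abs(y)<.025)&(zz>.072)&(zz<.09)&(x<-.07)&(x>-.125); print(nm,'pusher rear x',np.percentile(x[k],[1,3,10]),k.sum())
  k=(abs(y)<.017)&(zz>.005)&(zz<.035)&(x>-.15)&(x<-.105); print('strip z',np.percentile(zz[k],[10,50,90]),k.sum())
E
```

```text
3.9167 [ 0.45470721 -0.14145983  0.04448965] [9.95049012e-01 9.93847337e-02 3.52250247e-04 1.17173225e-04] [ 0.86602127 -1.48042941  3.34641023]
slicer x,y -0.1342935927998676 0.0004351127303801639
w1 pusher rear x [-0.12290192 -0.1227116  -0.12235488] 5443
strip z [0.02727344 0.02816291 0.02904174] 3300
w2 pusher rear x [-0.12402645 -0.12250913 -0.12010423] 14776
strip z [0.01617139 0.03176749 0.03411745] 318
```

Strip is ~11 mm down with ~3 N. Now I push along.

>>> drive_tool:
  steps:
    - {"grip": 1, "travel": [0.015, 0, 0], "rot": [0, 0, 0]}
    - {"grip": 1, "travel": [0.02, 0, 0], "rot": [0, 0, 0]}
    - {"grip": 1, "travel": [0.02, 0, 0], "rot": [0, 0, 0]}
    - {"grip": 1, "travel": [0.02, 0, 0], "rot": [0, 0, 0]}
    - {"grip": 1, "travel": [0.02, 0, 0], "rot": [0, 0, 0]}

```text
t: 4.33
position: [0.4767, -0.1368, 0.0441]
tcp_rot: [0.995, 0.099, -0.002, -0.0]
ft_force: [-6.2, -1.2, 7.8]
width: 0.003
finger_force: 1.5
```

>>> drive_tool:
  steps:
    - {"grip": 1, "travel": [0.015, 0, 0], "rot": [0, 0, 0]}
    - {"grip": 1, "travel": [0.02, 0, 0], "rot": [0, 0, 0]}
    - {"grip": 1, "travel": [0.02, 0, 0], "rot": [0, 0, 0]}
    - {"grip": 1, "travel": [0.02, 0, 0], "rot": [0, 0, 0]}
    - {"grip": 1, "travel": [0.02, 0, 0], "rot": [0, 0, 0]}

```text
t: 4.75
position: [0.4999, -0.1321, 0.0441]
tcp_rot: [0.995, 0.099, -0.002, 0.0]
ft_force: [-5.6, -0.6, 8.1]
width: 0.002
finger_force: 1.5
```

The pusher is at about -77 mm and has passed the nose's rear face without resistance. I continue.

>>> drive_tool:
  steps:
    - {"grip": 1, "travel": [0.02, 0, 0], "rot": [0, 0, 0]}
    - {"grip": 1, "travel": [0.02, 0, 0], "rot": [0, 0, 0]}
    - {"grip": 1, "travel": [0.02, 0, 0], "rot": [0, 0, 0]}
    - {"grip": 1, "travel": [0.02, 0, 0], "rot": [0, 0, 0]}
    - {"grip": 1, "travel": [0.02, 0, 0], "rot": [0, 0, 0]}

```text
t: 5.17
position: [0.5245, -0.1272, 0.0441]
tcp_rot: [0.995, 0.099, -0.002, 0.0]
ft_force: [-5.9, -1.2, 6.8]
width: 0.005
finger_force: 1.5
```

>>> drive_tool:
  steps:
    - {"grip": 1, "travel": [0.02, 0, 0], "rot": [0, 0, 0]}
    - {"grip": 1, "travel": [0.02, 0, 0], "rot": [0, 0, 0]}
    - {"grip": 1, "travel": [0.02, 0, 0], "rot": [0, 0, 0]}
    - {"grip": 1, "travel": [0.02, 0, 0], "rot": [0, 0, 0]}
    - {"grip": 1, "travel": [0.015, 0, 0], "rot": [0, 0, 0]}

```text
t: 5.58
position: [0.5481, -0.1224, 0.0441]
tcp_rot: [0.995, 0.099, -0.001, 0.0]
ft_force: [-5.7, -1.4, 6.3]
width: 0.002
finger_force: 1.5
```

>>> drive_tool:
  steps:
    - {"grip": 1, "travel": [0.015, 0, 0], "rot": [0, 0, 0]}
    - {"grip": 1, "travel": [0.015, 0, 0], "rot": [0, 0, 0]}
    - {"grip": 1, "travel": [0.015, 0, 0], "rot": [0, 0, 0]}
    - {"grip": 1, "travel": [0.005, 0, 0], "rot": [0, 0, 0]}
    - {"grip": 1, "travel": [0, 0, 0], "rot": [0, 0, 0]}

```text
t: 6.0
position: [0.5559, -0.1208, 0.044]
tcp_rot: [0.995, 0.099, -0.006, 0.0]
ft_force: [-19.0, -2.0, 20.2]
width: 0.001
finger_force: 1.5
```

```bash
python3 - <<'E'
from h import *
d=snap('wrist','w3'); t=snap('top','top1')
R=np.array([np.cos(.2),np.sin(.2)])
for q,nm in((load('w0'),'w0'),(d,'w3'),(load('top0'),'top0'),(t,'top1')):
  Z=q['z_map']; v,u=np.nonzero(Z); z=Z[v,u]
  P=(q['pose']@np.array([(u-q['cx'])/q['fx']*z,(v-q['cy'])/q['fy']*z,z,0*z+1]))[:3].T-[.4345,-.146,.0195]
  x=P[:,0]*R[0]+P[:,1]*R[1]-.155; y=-P[:,0]*R[1]+P[:,1]*R[0]; zz=P[:,2]
  k=(abs(y)<.031)&(abs(y)>.024)&(zz>.072)&(zz<.086)&(x<.06)&(x>-.125); print(nm,'pusher top x',np.percentile(x[k],[0,2,10,50,90,100]).round(4) if k.sum() else 0,k.sum(),np.median(zz[k]))
cv2.imwrite('pics/c3.png',np.hstack([d['pixels'][:,:,::-1][:, 100:540],cv2.resize(t['pixels'][180:300,235:325,::-1],(360,480))]))
print(manip.get_state()['ft_force'])
E
```

```text
w0 pusher top x [-0.1015 -0.1012 -0.0999 -0.0933 -0.0365 -0.0335] 543 0.07848416691775219
w3 pusher top x [-0.0393 -0.0381 -0.0368 -0.0073  0.0561  0.06  ] 10529 0.07452191997276045
top0 pusher top x [-0.101  -0.1004 -0.0974 -0.0356 -0.0105  0.007 ] 72 0.07654954747632876
top1 pusher top x 0 0 nan
[-17.98663906  -0.95742847  19.27121391]
  return _methods._mean(a, axis=axis, dtype=dtype,
  ret = ret.dtype.type(ret / rcount)
```

View pics/c3.png

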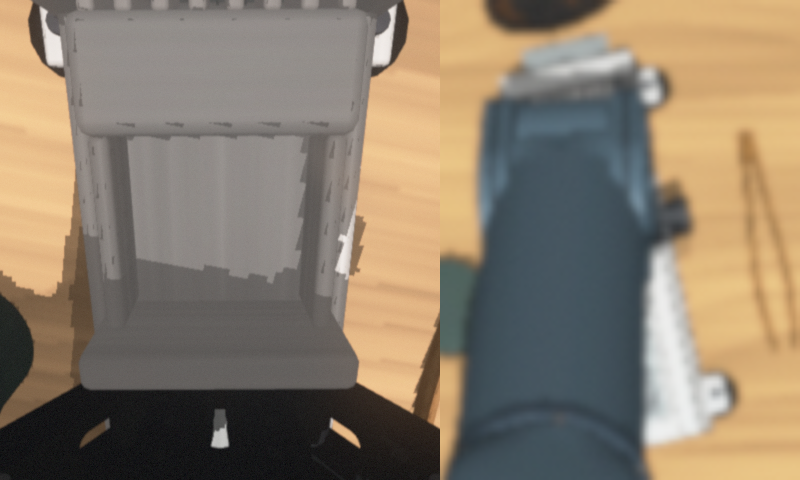

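```bash
python3 - <<'E'
from h import *
R=np.array([np.cos(.2),np.sin(.2)])
for f,u,vs in (('w3',330,list(range(355,400,4))+[5,10,20,60,100,115,124,128,132,136]),('w0',258,[8,10,12,14,16,18,20,22,24,26,98,100,108,110,112,114])):
  d=load(f)
  for v in vs:
    p=p3(d,u,v,r=0)-[.4345,-.146,.0195]; print(f,v,round((p[0]*R[0]+p[1]*R[1]-.155)*1000,1),round(p[2]*1000,1))
E
```

```text
w3 355 -5.0 77.9
w3 359 -5.6 78.5
w3 363 -6.3 79.1
w3 367 -7.0 79.7
w3 371 -7.6 80.5
w3 375 -9.1 79.9
w3 379 -10.4 79.6
w3 383 -11.7 79.4
w3 387 -12.4 79.9
w3 391 -20.4 71.4
w3 395 -22.8 70.0
w3 399 -28.5 64.6
w3 5 69.0 72.3
w3 10 68.0 73.1
w3 20 66.3 73.0
w3 60 59.3 73.2
w3 100 51.9 73.3
w3 115 49.0 74.8
w3 124 47.3 73.2
w3 128 46.5 72.0
w3 132 45.7 71.7
w3 136 44.0 48.1
w0 8 -39.0 73.6
w0 10 -40.3 74.1
w0 12 -41.2 73.5
w0 14 -41.8 70.9
w0 16 -42.2 68.0
w0 18 -42.0 62.3
w0 20 -42.1 57.4
w0 22 -42.1 52.1
w0 24 -42.7 49.1
w0 26 -44.0 49.3
w0 98 -92.8 79.3
w0 100 -94.0 79.5
w0 108 -99.0 79.4
w0 110 -100.3 79.5
w0 112 -101.5 77.1
w0 114 -101.6 28.2
```

The picture and depth put the pusher's rear edge at about -13 mm, level (top at z 80), with its ribs in the frame at the top of the picture. It is home, so I back off slightly and lift clear.

>>> drive_tool:
  steps:
    - {"grip": 1, "travel": [-0.02, 0, 0], "rot": [0, 0, 0]}
    - {"grip": 1, "travel": [-0.02, 0, 0], "rot": [0, 0, 0]}
    - {"grip": 1, "travel": [-0.03, 0, 0], "rot": [0, 0, 0]}
    - {"grip": 1, "travel": [0, 0, -0.03], "rot": [0, 0, 0]}
    - {"grip": 1, "travel": [0, 0, -0.05], "rot": [0, 0, 0]}

```text
t: 6.52
position: [0.5422, -0.1231, 0.0637]
tcp_rot: [0.995, 0.099, -0.002, -0.0]
ft_force: [-0.4, -0.2, 0.2]
width: 0.002
finger_force: 0.0
```

>>> drive_tool:
  steps:
    - {"grip": 1, "travel": [0, 0, -0.08], "rot": [0, 0, 0]}
    - {"grip": 1, "travel": [-0.03, 0, -0.1], "rot": [0, 0, 0]}
    - {"grip": 1, "travel": [-0.05, 0, -0.1], "rot": [0, 0, 0]}
    - {"grip": 1, "travel": [-0.08, 0, -0.1], "rot": [0, 0, 0]}
    - {"grip": 1, "travel": [-0.1, 0, -0.05], "rot": [0, 0, 0]}

```text
t: 6.93
position: [0.4818, -0.1359, 0.1753]
tcp_rot: [0.995, 0.1, 0.002, 0.001]
ft_force: [-0.3, -0.3, -0.4]
width: 0.001
finger_force: 0.0
```

>>> drive_tool:
  steps:
    - {"grip": 1, "travel": [0, 0, 0], "rot": [0, 0, 0]}
    - {"grip": 1, "travel": [0, 0, 0], "rot": [0, 0, 0]}
    - {"grip": 1, "travel": [0, 0, 0], "rot": [0, 0, 0]}

```text
t: 7.18
position: [0.4805, -0.136, 0.1722]
tcp_rot: [0.995, 0.099, 0.0, 0.0]
ft_force: [-0.1, -0.0, -0.9]
width: 0.003
finger_force: 0.0
```

```bash
python3 - <<'E'
from h import *
d=snap('wrist','w4'); s=manip.get_state(); print(s['t'],s['position'],s['ft_force'])
R=np.array([np.cos(.2),np.sin(.2)]); q=d
Z=q['z_map']; v,u=np.nonzero(Z); z=Z[v,u]
P=(q['pose']@np.array([(u-q['cx'])/q['fx']*z,(v-q['cy'])/q['fy']*z,z,0*z+1]))[:3].T-[.4345,-.146,.0195]
x=P[:,0]*R[0]+P[:,1]*R[1]-.155; y=-P[:,0]*R[1]+P[:,1]*R[0]; zz=P[:,2]
k=(abs(y)<.03)&(zz>.074)&(zz<.086)&(x<.03)&(x>-.06); print('pusher',np.percentile(x[k],[0,1,2,10,50]).round(4),np.median(zz[k]),k.sum())
k=(abs(y)<.015)&(zz>.0)&(zz<.04)&(x<-.03)&(x>-.145); print('strip z',np.percentile(zz[k],[5,25,50,75]).round(4),k.sum())
E
```

```text
7.2333 [ 0.48063859 -0.13575165  0.17173374] [-0.02110791 -0.06292865 -0.82744263]
pusher [-0.0147 -0.0146 -0.0145 -0.0138 -0.0099] 0.07939317285760401 2674
strip z [0.0268 0.0275 0.0279 0.0284] 7352
```

View pics/w4.png

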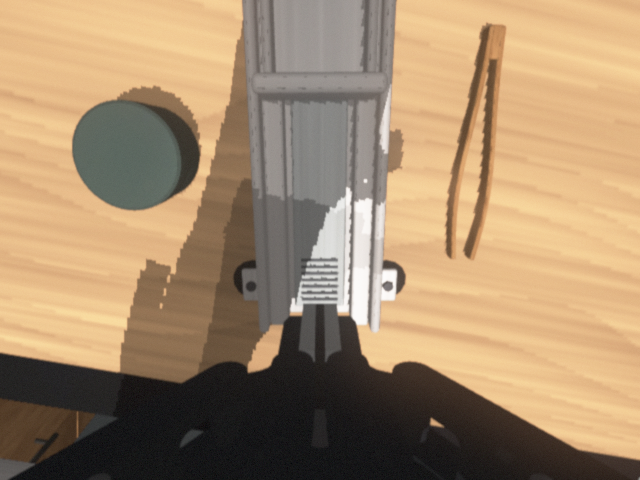

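The pusher is home (rear edge at row ~92, x = -14.5 mm), the strip is back up at 28 mm, and the robot is clear of everything. The tin (127,155) and tongs (480,140) look undisturbed.

```bash
python3 -c "
from bench import manip; print(manip.sign_off())"
```

```text
the job is handed in; nothing more can be done
None
```

The slicer is closed and handed in: the pusher is home at about -14.5 mm, the stop strip is back up under it (28 mm), and the robot is clear; sign-off returned no verdict.

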